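# Slide the drilled plate out past the ledge's end

### The arm

A 7-joint arm with a two-finger parallel gripper is mounted at the origin on a cart in front of the work surface, level with it; the furniture and walls round the work are solid. World frame = base frame: x ahead of the robot, y to its left, z up, the work surface at z = 0. Lengths are in m, angles in rad, forces in N, time in s.
With the tool pointing down it reaches from about 0.425 to 0.825 m from the base axis. Payload 3.6 kg.
Tool frame: the origin (TCP) lies midway between the tips of the shut fingers; the grasp point (between the pads) lies env.grasp_offset behind it (env.grasp_offset is the distance from the TCP to the grasp point, in m); z points along the fingers, y is the line along which they close (so a half turn about z gives the same grasp; the last joint's range is limited). The gripper opens to 93 mm and grips with 3 to 60 N. Pads are 15 mm wide; open, the fingers measure 128 mm over their backs; the gripper's body (75 mm by 188 mm) begins 65 mm behind the grasp point.
Start: joints at [1.149, 0.615, -0.013, 1.423, 0.008, 1.103, -0.04], TCP at [0.251, -0.6, 0.219] pointing down, gripper open.
Joint ranges: [-3.12, 3.12], [-0.3, 2.06], [-1.34, 1.32], [0.26, 2.42], [-1.36, 4.5], [0.01, 1.98], [-2.84, 2.84]. Speed limits (rad/s): [2.79, 2.79, 3.14, 3.14, 3.14, 3.14, 3.14].

### API

Orientations are given as a rotation vector (axis times angle).
In Python, from bench import env, capture, sign_off, nets gives the robot as it stands.
- The arm moves only by the shell command python3 -m creep 'ROWS' [FORCE]. ROWS is JSON, a list of rows, each a list of 3 entries, a list of its own where there are three numbers: the shift along the world's x, y, z in m, then the turn, a rotation vector about the world's x, y, z in degrees, then the gripper's target within -1 to 1 (shut at 1, half-way at 0, fully open at -1). A call has 1 to 5 rows; each row is the pose to reach, as a shift and turn from the pose commanded when the call began; what a row does not reach only later rows make up. A row lasts 1/10 s, in which the tool goes at most 50 mm and 8.59 degrees, less where a joint would pass 70% of its speed; a pose out of reach is approached as far as the arm can. A call with a gripper value outside its range is refused whole. The fingers move at their own pace and stop on an object; FORCE is the grip in N (left out, the last holds). Time passes only in rows, so rows that repeat a pose let the fingers close. It gives the time, the measured TCP pose, the force, the opening and the grip force at its end, in the units of the state.
- env.read_state(): the state, without advancing time (a new reading comes with each control period).
- capture(name): name is "side" or "top" or "wrist"; returns a dict with "pixels" (400x640x3 uint8, blue, green, red), "depth" (400x640 float32, m along the optical axis (not along the pixel's ray), 0 where there is no reading), "fx", "fy", "cx", "cy" (pixels), "eye" and "attitude" of the camera in the world. Camera axes: x right, y down, z forward; pixel columns grow to the right and rows downward; lengths in m; the calibration is good to about 2 mm. A picture is of the moment at which its call begins.
- sign_off(): hands the job in; it is judged then, once.
Trained networks look in the newest picture that a camera, given by its name, has taken for a name from the list of things; names that differ only in an ending like _2 or _b are one class to them, and where a whole thing is asked for, a point or a joint stands for the part that bears it (a point fixed in the world has none). Each returns a list of dicts, best first, with "score" (0 to 1); they miss things now and then, are a little off and sometimes report something else, mostly with a low value. They report only what shows in the picture. A call takes as long as a camera call. They do not tell look-alikes from the thing itself.
- nets.recognise(target, camera): "extent" ([left, top, right, bottom] in pixels, round what is visible of it).
- nets.pinpoint(target, camera): "at" ([column, row] in pixels: a listed point, or the origin of a listed thing).
The state is a dict: "time": time; "q": joint angles; "dq": joint speeds; "joint_torque": joint torques, N m; "position": TCP position; "tcp_rot": TCP orientation; "ft_force": force on the tool from outside, world axes, zero at the start; "torque": the same for the moment, N m; "grip_width": finger opening in m; "gripper_force": force on a finger pad.
Only numpy, scipy, OpenCV 4.12 (cv2) and the standard library are available. Lean on these libraries where they do the work, as an engineer would, in place of code of your own. Each camera call takes 0.05 s, during which the arm holds its last target. There are 200 camera calls.

### The job

Push the drilled plate along the raised ledge with the fingertips until both bolt holes in its end are fully clear of the ledge's open left-hand end, so that bolts can be put through from below. It must finish lying flat with its long side up against the fence and at least two thirds of its length still on the ledge. Only push it, never lift or carry it, and leave everything else where it is.

Things in the scene. Friction and masses are not known exactly. Their poses are not given: they have to be found in the camera images.
- ledge: fixed raised ledge: dark steel deck 370 x 145 mm on two feet, flat top 60 mm above the bench; a fence 22 mm higher than the deck along its far side, a like cheek across its right end, left end open. Origin on the bench. Own x runs from the robot's side to the fence, y along the fence to the open end. The deck spans x -0.070 to 0.075, y -0.200 to 0.170; the fence's front face is at x = 0.060
- ledge_open_end (a point): point on the deck's top at its open end, in the plane of the fence's front face: (0.060, 0.170, 0.060) m in the ledge's frame, axes as the ledge's. The fence is 12 mm thick and ends 10 mm short of the deck's open end; the cheek is 10 mm thick
- plate: loose bare aluminium plate 90 (x) by 130 (y) by 6 mm thick, about 0.2 kg, flat on the deck, a little off the fence and askew by up to 0.1 rad. Origin at the centre of its underside; own y points to its drilled end, at the open end's side. Two 9 mm holes through it at x = -0.025 and 0.025, y = 0.049 m; their inner rims lie 21 mm from the drilled end. It stays where it is left
- plate_hole_end (a point): middle of the plate's drilled end, (0, 0.065, 0.003) m in the plate's frame
- plate_back_front_corner (a point): corner of the plate at its fence side and drilled end, (0.045, 0.065, 0.003) m in the plate's frame
- plate_back_rear_corner (a point): corner of the plate at its fence side and plain end, (0.045, -0.065, 0.003) m in the plate's frame
- piston: bare alloy piston, 55 mm across and 54 mm tall, standing on the ledge near its closed end; loose, must stay where it is; origin at the centre of its underside
- spark_plug: spark plug 77 mm long lying on the bench before the ledge; loose, must stay where it is; origin at the centre of its underside
- feeler_gauge: steel feeler gauge 100 mm long lying on the bench before the ledge; loose, must stay where it is; origin at the centre of its underside
- bolt_tin: round tin of bolts, 72 mm across and 37 mm tall, on the bench behind the ledge; loose, must stay where it is; origin at the centre of its underside
- clamp: black spring clamp 111 mm long lying on the bench behind the ledge; loose, must stay where it is; origin at the centre of its underside
Things that resemble listed ones, but are neither listed nor needed, are in the scene too. There is more than one size of the plate; the job needs the largest.

How it is judged:
By the outcome, as a careful person would: the job done as asked, in the order asked, and still so for the second after the job is handed in, with the robot touching nothing.
It also fails if it takes over 61 s, if anything falls off the work surface, if the arm or the gripper's body presses on something with over 40 N, if the wrist force passes 120 N, or if a joint passes its speed limit or range.

## Working session

There is one attempt and no reset: what is moved stays moved. The work goes in short steps, Python scripts to look and compute and a shell command to move; the robot and the scene stay as the last step left them, time stands still between calls to the robot, and variables do not carry over. Pictures are saved under pics/ and viewed, at most 10 in all, crops included, and the job is handed in when it is done.

```bash
ls; mkdir -p pics
cat > h.py <<'E'
import numpy as np, cv2
from bench import env, capture, sign_off, nets
from scipy.spatial.transform import Rotation as R
def att(c):
    a=np.array(c["attitude"],float)
    return a if a.shape==(3,3) else (R.from_rotvec(a).as_matrix() if a.size==3 else R.from_quat(a).as_matrix())
def world(c,px,z=None):
    u,v=px; d=np.array([(u-c["cx"])/c["fx"],(v-c["cy"])/c["fy"],1.]); e=np.array(c["eye"]); w=att(c)@d
    if z is None:
        t=c["depth"][int(round(v)),int(round(u))]
    else: t=(z-e[2])/w[2]
    return e+t*w
def proj(c,p):
    q=att(c).T@(np.array(p)-np.array(c["eye"])); return np.array([c["fx"]*q[0]/q[2]+c["cx"],c["fy"]*q[1]/q[2]+c["cy"]])
E
python3 - <<'E'
from h import *
for n in("top","side"):
    c=capture(n); cv2.imwrite(f"pics/{n}1.png",c["pixels"]); print(n,c["eye"],c["attitude"],c["fx"],c["cx"],c["cy"])
    for t in("ledge_open_end","plate_hole_end","plate_back_front_corner","plate_back_rear_corner","plate","piston","ledge"):
        for r in nets.pinpoint(t,n)[:3]:
            print(t,round(r["score"],2),np.round(r["at"]),np.round(world(c,r["at"]),3))
s=env.read_state(); print(s["time"],s["tcp_rot"],s["position"],s["grip_width"],env.grasp_offset)
E
```

```text
pics
top [0.41739875 0.03958905 1.00218888] [-2.11938117  2.14748179 -0.1746668 ] 457.8363503636198 317.41980665587187 196.12026809921508
ledge_open_end 0.66 [217. 194.] [0.593 0.263 0.004]
plate_hole_end 0.97 [250. 214.] [0.538 0.181 0.069]
plate_hole_end 0.96 [406. 288.] [ 0.382 -0.146  0.007]
plate_hole_end 0.93 [186. 287.] [0.391 0.326 0.002]
plate_back_front_corner 0.81 [195. 272.] [ 0.422  0.308 -0.001]
plate_back_front_corner 0.71 [400. 271.] [ 0.42  -0.135  0.003]
plate_back_rear_corner 0.77 [300. 176.] [0.618 0.077 0.059]
plate_back_rear_corner 0.73 [236. 291.] [0.381 0.216 0.007]
plate_back_rear_corner 0.57 [446. 256.] [ 0.45  -0.236  0.   ]
plate 0.97 [430. 283.] [ 0.394 -0.195  0.009]
plate 0.92 [279. 206.] [0.554 0.12  0.071]
piston 0.74 [377. 188.] [ 0.582 -0.077  0.116]
ledge 0.56 [308. 203.] [0.56  0.06  0.065]
side [ 0.58339337 -0.87922275  0.64309358] [-2.11953399e+00  1.07929557e-03  5.67390903e-03] 401.2180279381061 318.2706627502505 204.38194131805935
ledge_open_end 0.86 [320. 178.] [0.584 0.235 0.06 ]
plate_hole_end 0.79 [304. 186.] [0.537 0.171 0.064]
plate_hole_end 0.75 [262. 178.] [ 0.386  0.352 -0.002]
plate_hole_end 0.71 [321. 177.] [0.587 0.243 0.059]
plate_back_front_corner 0.8 [316. 184.] [0.572 0.182 0.065]
plate_back_front_corner 0.74 [254. 270.] [ 0.424 -0.133 -0.   ]
plate_back_front_corner 0.67 [273. 184.] [ 0.427  0.306 -0.002]
plate_back_rear_corner 0.89 [331. 201.] [0.616 0.085 0.064]
plate_back_rear_corner 0.7 [258. 299.] [ 0.446 -0.229  0.   ]
plate_back_rear_corner 0.69 [257. 197.] [0.385 0.213 0.004]
plate 0.91 [258. 190.] [0.384 0.255 0.004]
plate 0.85 [240. 292.] [ 0.402 -0.212  0.004]
plate 0.77 [310. 200.] [0.557 0.089 0.066]
piston 0.67 [326. 240.] [ 0.597 -0.112  0.074]
ledge 0.83 [316. 228.] [ 0.573 -0.1    0.101]
0.8 [-3.08026293e+00 -6.17569374e-01 -8.04423631e-05] [ 0.25059412 -0.59971062  0.21866958] 0.09284353299218619 0.0188
```

Run:
```python
import cv2
a=cv2.imread("pics/top1.png")[100:330,150:500]; cv2.imwrite("pics/top1c.png",cv2.resize(a,(800,526),interpolation=cv2.INTER_CUBIC))
```

```text
(no output)
```

View pics/top1c.png

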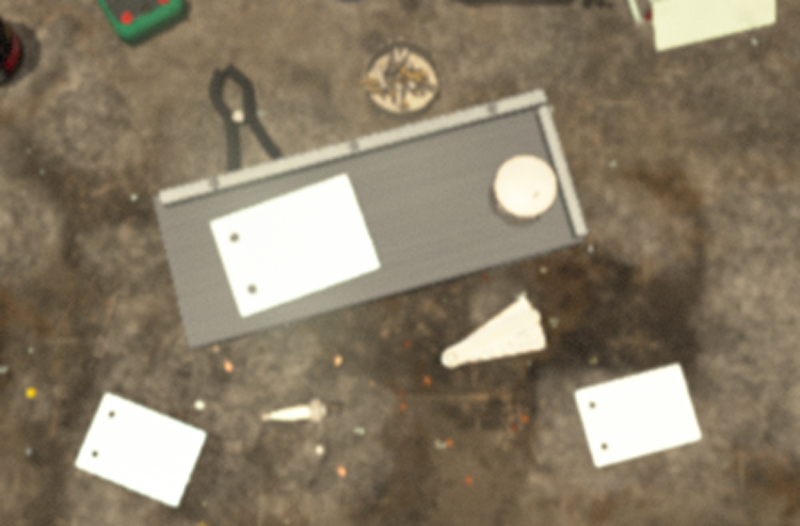

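View pics/side1.png

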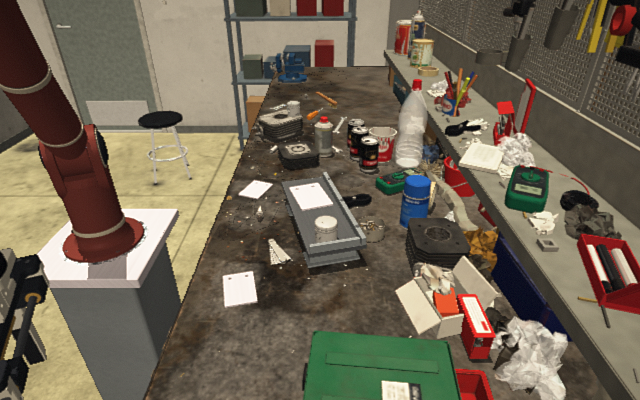

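The top view shows the large plate on the ledge, with its corners at about px (242,196), (302,176), (316,217) and (257,239). It lies clear of the fence, and the piston sits near the closed end. Next I fit both poses.

```bash
cat >> h.py <<'E'
def cloud(c):
    v,u=np.mgrid[0:400,0:640]; d=c["depth"]
    P=np.stack([(u-c["cx"])/c["fx"]*d,(v-c["cy"])/c["fy"]*d,d],-1)
    return P@att(c).T+np.array(c["eye"])
def plate_quad(c,seed,z=0.066,thr=190):
    g=c["pixels"].min(2); m=(cv2.resize(g,None,fx=4,fy=4,interpolation=cv2.INTER_CUBIC)>thr).astype(np.uint8)
    n,l=cv2.connectedComponents(m); k=l[int(seed[1]*4),int(seed[0]*4)]
    cs,_=cv2.findContours((l==k).astype(np.uint8),cv2.RETR_EXTERNAL,cv2.CHAIN_APPROX_NONE)
    p=(max(cs,key=len)[:,0]+.5)/4-.5
    W=np.array([world(c,q,z)[:2] for q in p]).astype(np.float32)
    return cv2.minAreaRect(W*1000)
E
python3 - <<'E'
from h import *
c=capture("top"); P=cloud(c)
r=plate_quad(c,(279,206)); print("plate",r); print(np.round(cv2.boxPoints(r)))
x,y,z=P[...,0],P[...,1],P[...,2]
m=(z>.05)&(z<.09)&(x>.42)&(x<.70)&(y>-.2)&(y<.32)&(c["depth"]>0)
n,l,st,ce=cv2.connectedComponentsWithStats(m.astype(np.uint8)); k=1+np.argmax(st[1:,4]); m=l==k
r=cv2.minAreaRect((P[m][:,:2]*1000).astype(np.float32)); print("ledge",r); print(np.round(cv2.boxPoints(r)))
print("deck z",np.median(z[m&(z<.075)]))
f=m&(z>.077)&(x>.55); f&=~((z>.09)); q=P[f][:,:2]*1000; print(len(q)); print("fence",cv2.minAreaRect(q.astype(np.float32)))
print(cv2.fitLine(q.astype(np.float32),cv2.DIST_HUBER,0,.01,.01).ravel())
E
```

```text
plate ((553.7077026367188, 121.99514770507812), (93.30589294433594, 133.06407165527344), 19.243892669677734)
[[488. 169.]
 [532.  44.]
 [620.  75.]
 [576. 200.]]
ledge ((576.0901489257812, 55.89613342285156), (144.7474822998047, 371.0114440917969), 14.337151527404785)
[[ 460.  218.]
 [ 552. -142.]
 [ 692. -106.]
 [ 600.  254.]]
deck z 0.06194516197000305
1380
fence ((637.0167236328125, 45.39924621582031), (381.3882751464844, 129.64781188964844), 84.77349853515625)
[ 2.1536693e-01 -9.7653317e-01  6.3335107e+02  8.1955833e+01]
```

The plate is in the ledge frame at about (-3, 55) mm, askew +4.9°, and the ledge yaw is 14.3°. The plan has three steps:
1. Push the front long side with spread fingers until the plate is flush with the fence.
2. Push the plain end about 82 mm along the fence.
3. Square it up.

```bash
python3 -m creep '[[[0.02,0.04,0],[0,0,-4],-0.5],[[0.04,0.08,0],[0,0,-8.4],-0.5],[[0.06,0.12,0],[0,0,-8.4],-0.5],[[0.08,0.16,0],[0,0,-8.4],-0.5],[[0.10,0.20,0],[0,0,-8.4],-0.5]]'; python3 -m creep '[[[0.02,0.04,0],[0,0,0],-0.5],[[0.04,0.08,0],[0,0,0],-0.5],[[0.06,0.12,0],[0,0,0],-0.5],[[0.08,0.16,0],[0,0,0],-0.5],[[0.10,0.20,0],[0,0,0],-0.5]]'
```

```text
time: 1.35
position: [0.3513, -0.3981, 0.2189]
tcp_rot: [3.117, 0.39, 0.001]
ft_force: [0.8, -0.7, -0.2]
grip_width: 0.0697
gripper_force: 0.0
time: 1.85
position: [0.4513, -0.1981, 0.219]
tcp_rot: [3.117, 0.39, 0.001]
ft_force: [-0.2, -0.7, -0.3]
grip_width: 0.0695
gripper_force: 0.0
```

```bash
python3 -m creep '[[[0.005,0.04,0],[0,0,0],-0.5],[[0.011,0.085,0],[0,0,0],-0.5],[[0.017,0.13,0],[0,0,0],-0.5],[[0.023,0.175,0],[0,0,0],-0.5],[[0.03,0.22,0],[0,0,0],-0.5]]'; python3 -m creep '[[[0.006,0.04,-0.02],[0,0,0],-0.5],[[0.011,0.084,-0.04],[0,0,0],-0.5],[[0.011,0.0845,-0.07],[0,0,0],-0.5],[[0.011,0.0845,-0.10],[0,0,0],-0.5],[[0.011,0.0845,-0.12],[0,0,0],-0.5]]'
python3 - <<'E'
from h import *
c=capture("top"); cv2.imwrite("pics/t2.png",cv2.resize(c["pixels"][130:260,190:400],None,fx=3,fy=3))
c=capture("wrist"); cv2.imwrite("pics/w2.png",c["pixels"]); print(c["eye"],c["attitude"],c["fx"])
for t in("plate_back_front_corner","plate_back_rear_corner","plate_hole_end","ledge_open_end"):
    for r in nets.pinpoint(t,"wrist")[:2]: print(t,round(r["score"],2),np.round(r["at"]),np.round(world(c,r["at"],.063),3))
E
```

```text
time: 2.35
position: [0.4807, 0.022, 0.2191]
tcp_rot: [3.117, 0.39, 0.002]
ft_force: [1.1, -0.1, -0.3]
grip_width: 0.0699
gripper_force: 0.0
time: 2.85
position: [0.4909, 0.1052, 0.097]
tcp_rot: [3.117, 0.393, -0.003]
ft_force: [-0.1, -0.3, -0.7]
grip_width: 0.0701
gripper_force: 0.0
[0.55431039 0.12204579 0.26055248] [ 2.31747067 -1.80230881 -0.226183  ] 299.3703888251179
plate_back_front_corner 0.82 [ 91. 214.] [0.454 0.26  0.063]
plate_back_front_corner 0.75 [206.  54.] [0.574 0.198 0.063]
plate_back_rear_corner 0.78 [424.  33.] [0.618 0.074 0.063]
plate_hole_end 0.87 [ 72. 241.] [0.43  0.271 0.063]
plate_hole_end 0.74 [221. 129.] [0.533 0.182 0.063]
ledge_open_end 0.6 [125.   6.] [0.588 0.249 0.063]
```

View pics/w2.png

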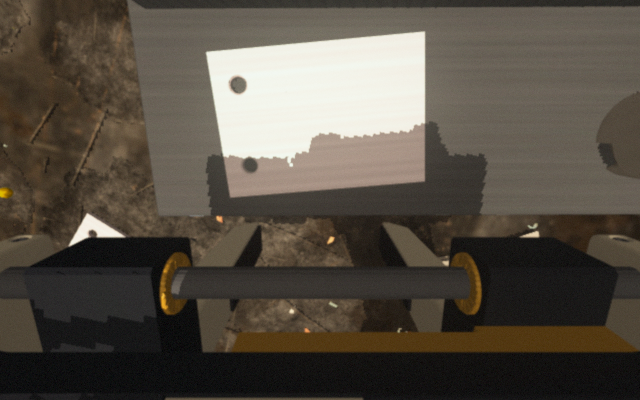

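The wrist view shows the plate corners at px (207,52), (424,32), (425,183) and (230,197). The fingertips are at around (250,230) and (390,230), in front of the deck's front edge.

```bash
cat >> h.py <<'E'
O=np.array([.5699,.0698]); EX=np.array([.9689,.2476]); EY=np.array([-.2476,.9689])
def led(p): d=np.array(p)[:2]-O; return np.round(np.array([d@EX,d@EY])*1000,1)
E
python3 - <<'E'
from h import *
c=capture("wrist")
for q in((207,52),(424,32),(425,183),(230,197)): print("plate",led(world(c,q,.066)))
for q in((158,215),(620,215)): print("deck front edge",led(world(c,q,.06)))
for q in ((140,9),(630,7)): print("fence base",led(world(c,q,.06)))
print(led(world(c,(129,2),.06)),led(world(c,(158,214),.06)))
s=env.read_state(); print("tcp",led(s["position"]))
E
```

```text
plate [ 42.3 123.7]
plate [53.2 -9.3]
plate [-40.4 -17.5]
plate [-49.9 116.3]
deck front edge [-64.6 171.1]
deck front edge [ -65.4 -162.2]
fence base [ 68.1 164.8]
fence base [  68.5 -136.9]
[ 72. 171.] [-63.8 171. ]
tcp [-66.   53.2]
```

```bash
python3 -m creep '[[[0,0,-0.015],[0,0,0],-0.5],[[0,0,-0.025],[0,0,0],-0.5],[[0,0,-0.034],[0,0,0],-0.5],[[0,0,-0.0345],[0,0,0],-0.5]]'
```

```text
time: 3.6
position: [0.491, 0.1046, 0.0634]
tcp_rot: [3.117, 0.39, -0.003]
ft_force: [-1.2, 0.4, -0.9]
grip_width: 0.0698
gripper_force: 0.0
```

```bash
python3 -m creep '[[[0.004,0.001,-0.001],[0,0,0],-0.5],[[0.008,0.002,-0.001],[0,0,0],-0.5],[[0.012,0.003,-0.001],[0,0,0],-0.5],[[0.016,0.004,-0.001],[0,0,0],-0.5],[[0.0194,0.005,-0.001],[0,0,0],-0.5]]'; python3 -m creep '[[[0.002,0.0005,0],[0,0,0],-0.5],[[0.004,0.001,0],[0,0,0],-0.5],[[0.006,0.0015,0],[0,0,0],-0.5]]'
python3 - <<'E'
from h import *
c=capture("top"); r=plate_quad(c,(279,206)); print(r,led(np.array(r[0])/1000)); print("tcp",led(env.read_state()["position"]))
cv2.imwrite("pics/t3.png",cv2.resize(c["pixels"][130:270,190:390],None,fx=4,fy=4))
E
```

```text
time: 4.1
position: [0.5112, 0.1099, 0.0633]
tcp_rot: [-3.117, -0.39, 0.0]
ft_force: [-1.0, -0.8, 0.5]
grip_width: 0.0698
gripper_force: 0.6
time: 4.4
position: [0.5169, 0.1111, 0.0631]
tcp_rot: [3.117, 0.39, -0.001]
ft_force: [-1.1, -1.0, -0.2]
grip_width: 0.0697
gripper_force: 0.7
((597.000244140625, 39.35577392578125), (1429.2408447265625, 844.9388427734375), 89.12236022949219) [ 18.7 -36.2]
tcp [-40.5  53.2]
```

View pics/t3.png

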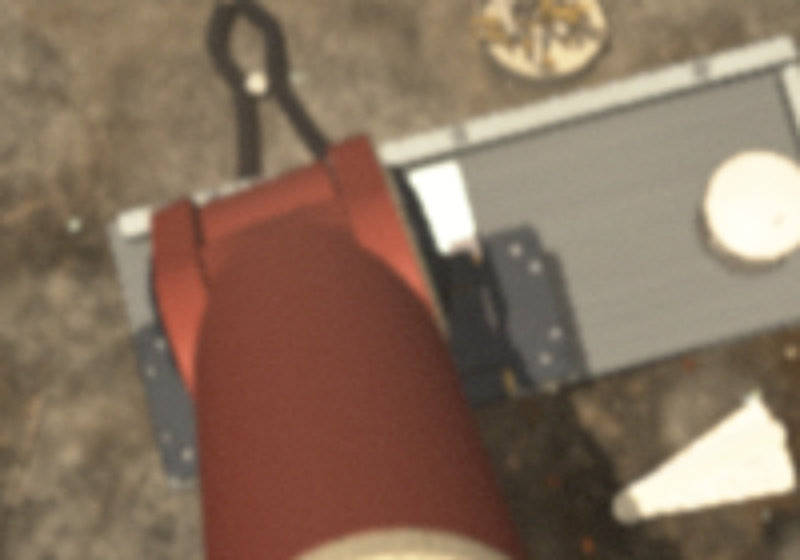

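The arm hides most of the plate in the top view. Its visible rear strip, at crop px (440,200), now lies close to the fence. I'll use the wrist camera from here.

Run:
```python
from h import *
c=capture("wrist"); cv2.imwrite("pics/w3.png",c["pixels"])
```

```text
(no output)
```

View pics/w3.png

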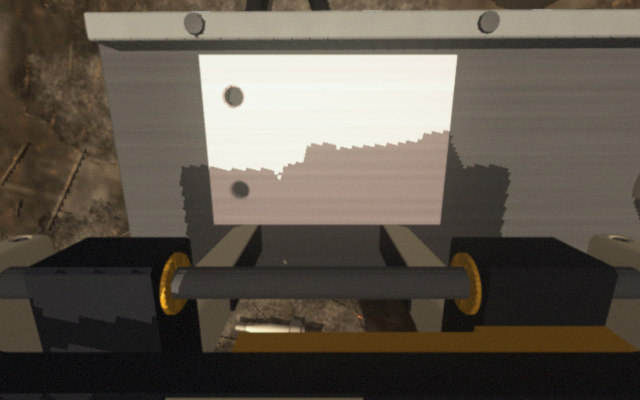

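The wrist view shows the plate squared to the fingers. Its back edge is at row 55 and the fence base at about row 48, so roughly 3 mm is left.

```bash
python3 -m creep '[[[0.001,0.0002,0],[0,0,0],-0.5],[[0.002,0.0005,0],[0,0,0],-0.5],[[0.0025,0.0006,0],[0,0,0],-0.5],[[0.003,0.0007,0],[0,0,0],-0.5]]';python3 -m creep '[[[0.0005,0.0001,0],[0,0,0],-0.5],[[0.001,0.0002,0],[0,0,0],-0.5],[[0.001,0.0002,0],[0,0,0],-0.5]]'
```

```text
time: 4.9
position: [0.52, 0.112, 0.0631]
tcp_rot: [-3.117, -0.391, -0.0]
ft_force: [-0.8, -1.1, 0.4]
grip_width: 0.0698
gripper_force: 0.6
time: 5.2
position: [0.5206, 0.1121, 0.0631]
tcp_rot: [3.117, 0.391, -0.001]
ft_force: [-1.3, -0.8, 1.6]
grip_width: 0.0699
gripper_force: 1.0
```

```bash
python3 -m creep '[[[0.001,0.0002,0],[0,0,0],-0.5],[[0.001,0.0002,0],[0,0,0],-0.5],[[0.002,0.0005,0],[0,0,0],-0.5],[[0.002,0.0005,0],[0,0,0],-0.5]]'
python3 - <<'E'
from h import *
c=capture("wrist"); cv2.imwrite("pics/w4.png",cv2.resize(c["pixels"][20:240,90:490],(800,440)))
E
```

```text
time: 5.6
position: [0.5208, 0.1121, 0.0629]
tcp_rot: [3.116, 0.391, -0.008]
ft_force: [-5.8, -1.3, 4.2]
grip_width: 0.07
gripper_force: 3.0
```

View pics/w4.png

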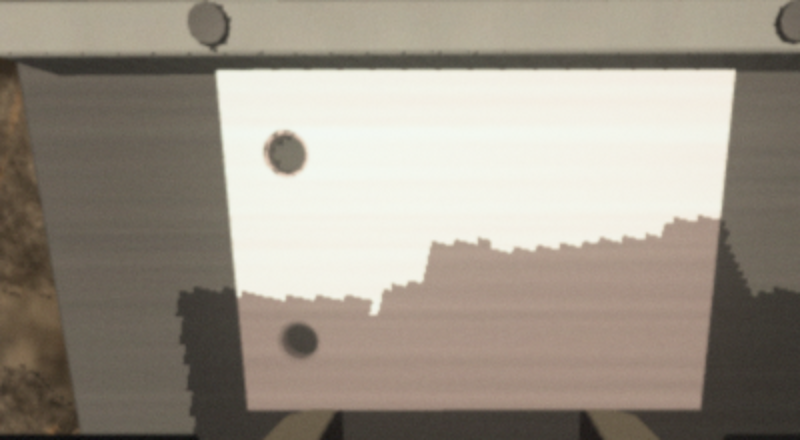

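The plate is flush with the fence at about 6 N. Now I back off, lift, turn the hand 90° and go behind the plain end.

```bash
python3 -m creep '[[[-0.006,-0.0015,0],[0,0,0],-0.5],[[-0.0194,-0.005,0],[0,0,0],-0.5],[[-0.0194,-0.005,0.04],[0,0,0],-0.5],[[-0.0194,-0.005,0.08],[0,0,8],-0.5],[[-0.0194,-0.005,0.1],[0,0,16],-0.5]]'; python3 -m creep '[[[0.02,-0.02,0],[0,0,8],0.1],[[0.04,-0.04,0],[0,0,16],0.1],[[0.06,-0.06,0],[0,0,24],0.1],[[0.08,-0.07,0],[0,0,32],0.1],[[0.087,-0.074,0],[0,0,40],0.1]]'; python3 -m creep '[[[0,0,0],[0,0,8],0.1],[[0,0,0],[0,0,16],0.1],[[0,0,0],[0,0,24],0.1],[[0,0,0],[0,0,32],0.1],[[0,0,0],[0,0,34],0.1]]'
python3 - <<'E'
from h import *
s=env.read_state(); print(np.round(s["q"],2),"tcp",led(s["position"]))
c=capture("wrist"); cv2.imwrite("pics/w5.png",c["pixels"])
E
```

```text
time: 6.15
position: [0.507, 0.1087, 0.1667]
tcp_rot: [3.03, 0.829, 0.016]
ft_force: [0.1, 0.5, 0.5]
grip_width: 0.0696
gripper_force: 0.0
time: 6.65
position: [0.5943, 0.0314, 0.1633]
tcp_rot: [2.565, 1.808, 0.008]
ft_force: [-0.7, 0.1, -0.2]
grip_width: 0.0419
gripper_force: 0.0
time: 7.15
position: [0.592, 0.0336, 0.1633]
tcp_rot: [1.926, 2.48, 0.005]
ft_force: [-0.3, -0.2, 0.5]
grip_width: 0.0418
gripper_force: 0.0
[ 0.24  0.63 -0.55  1.66  0.39  0.96 -0.2 ] tcp [ 12.4 -40.5]
```

View pics/w5.png

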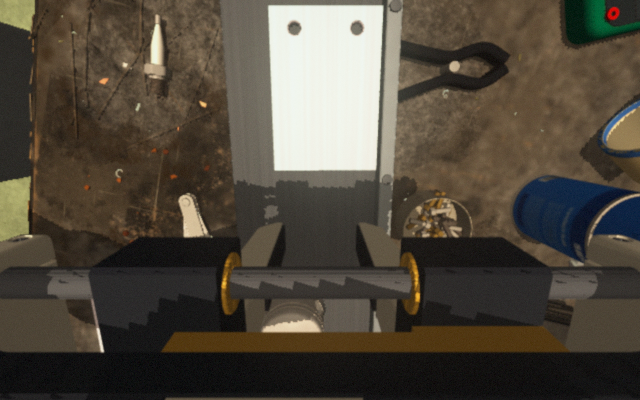

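The plate is flush along the fence with its plain end at row 170. The fingers are behind it and clear of both the piston and the fence, so I lower them.

```bash
python3 -m creep '[[[-0.002,-0.0005,-0.03],[0,0,0],0.1],[[-0.004,-0.001,-0.06],[0,0,0],0.1],[[-0.004,-0.001,-0.085],[0,0,0],0.1],[[-0.004,-0.001,-0.098],[0,0,0],0.1],[[-0.004,-0.001,-0.1005],[0,0,0],0.1]]'
python3 - <<'E'
from h import *
c=capture("wrist"); cv2.imwrite("pics/w6.png",c["pixels"])
s=env.read_state(); print("tcp",led(s["position"]))
g=c["pixels"].min(2).astype(int); print("col 320:",[ (r,g[r,320]) for r in range(140,236,6)])
E
```

```text
time: 7.7
position: [0.5862, 0.0326, 0.0613]
tcp_rot: [-1.929, -2.478, 0.002]
ft_force: [-0.9, 1.1, -0.2]
grip_width: 0.0416
gripper_force: 0.0
tcp [  7.2 -40. ]
col 320: [(140, np.int64(231)), (146, np.int64(231)), (152, np.int64(229)), (158, np.int64(229)), (164, np.int64(229)), (170, np.int64(230)), (176, np.int64(231)), (182, np.int64(229)), (188, np.int64(230)), (194, np.int64(230)), (200, np.int64(119)), (206, np.int64(67)), (212, np.int64(62)), (218, np.int64(65)), (224, np.int64(57)), (230, np.int64(55))]
```

View pics/w6.png

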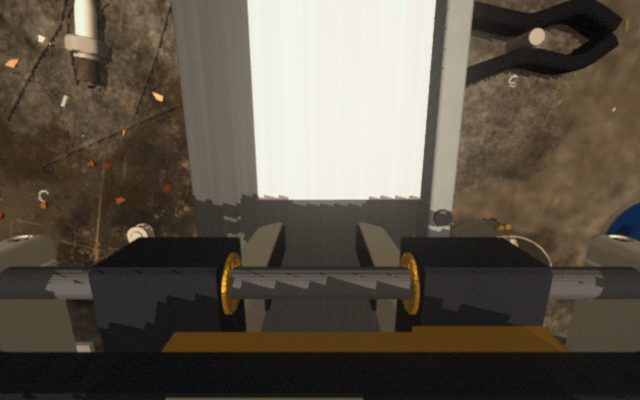

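```bash
python3 -m creep '[[[-0.0020,0.0078,0.001],[0,0,0],0.1],[[-0.0040,0.0155,0.001],[0,0,0],0.1],[[-0.0055,0.0213,0.001],[0,0,0],0.1],[[-0.0070,0.0271,0.001],[0,0,0],0.1],[[-0.0084,0.0329,0.001],[0,0,0],0.1]]'; python3 -m creep '[[[-0.0015,0.0058,0],[0,0,0],0.1],[[-0.0030,0.0116,0],[0,0,0],0.1],[[-0.0045,0.0174,0],[0,0,0],0.1],[[-0.0059,0.0233,0],[0,0,0],0.1],[[-0.0074,0.0291,0],[0,0,0],0.1]]'
python3 - <<'E'
from h import *
c=capture("wrist"); cv2.imwrite("pics/w7.png",c["pixels"])
s=env.read_state(); print("tcp",led(s["position"]))
c=capture("top"); cv2.imwrite("pics/t7.png",cv2.resize(c["pixels"][130:270,190:390],None,fx=4,fy=4))
E
```

```text
time: 8.25
position: [0.5786, 0.0658, 0.0642]
tcp_rot: [1.928, 2.479, 0.001]
ft_force: [0.3, -1.9, 1.2]
grip_width: 0.0418
gripper_force: 0.7
time: 8.75
position: [0.5706, 0.0951, 0.0636]
tcp_rot: [-1.928, -2.48, 0.0]
ft_force: [-0.3, -2.0, 1.7]
grip_width: 0.0418
gripper_force: 0.7
tcp [ 7.  26.2]
```

View pics/t7.png

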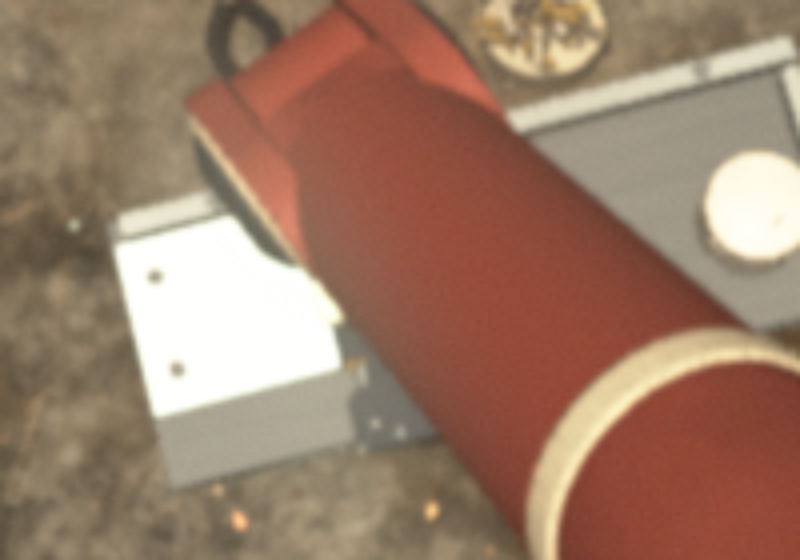

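The top view shows the plate flush with the fence, its drilled end at crop px (117,245)-(157,415), almost level with the deck's open end. I need about 32 mm more, so I push 28 and look again.

```bash
python3 -m creep '[[[-0.0015,0.0058,-0.001],[0,0,0],0.1],[[-0.0030,0.0116,-0.001],[0,0,0],0.1],[[-0.0045,0.0174,-0.001],[0,0,0],0.1],[[-0.0059,0.0233,-0.001],[0,0,0],0.1],[[-0.0069,0.0271,-0.001],[0,0,0],0.1]]'
python3 - <<'E'
from h import *
s=env.read_state(); print("tcp",led(s["position"]))
c=capture("top"); cv2.imwrite("pics/t8.png",cv2.resize(c["pixels"][150:260,190:340],(800,587),interpolation=cv2.INTER_CUBIC))
E
```

```text
time: 9.35
position: [0.5635, 0.1229, 0.0626]
tcp_rot: [-1.927, -2.481, -0.0]
ft_force: [-0.3, -0.3, 0.2]
grip_width: 0.0416
gripper_force: 0.3
tcp [ 7. 53.]
```

View pics/t8.png

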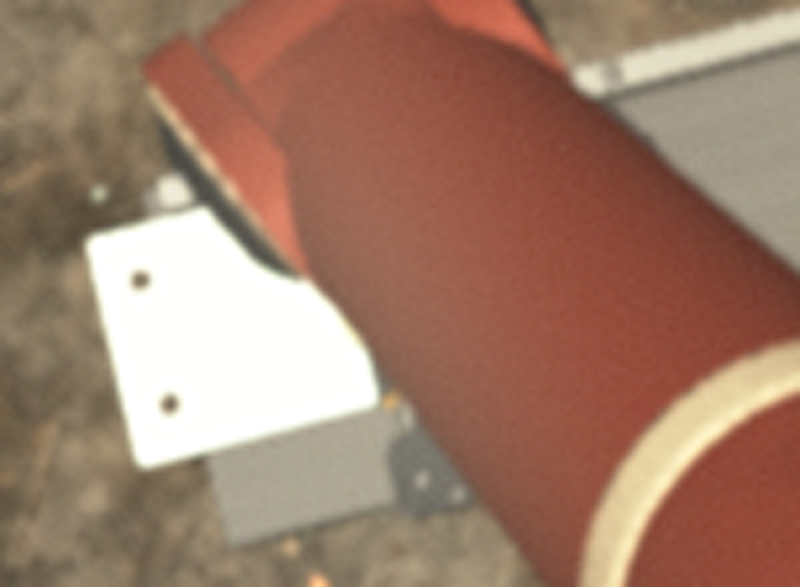

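The overhang is now about 25 mm: the plate end is at crop x≈140 and the deck end at x≈208 on row 460. Another 6.5 mm brings it to about 31 mm.

```bash
python3 -m creep '[[[-0.0005,0.002,0],[0,0,0],0.1],[[-0.001,0.004,0],[0,0,0],0.1],[[-0.0014,0.0055,0],[0,0,0],0.1],[[-0.0016,0.0063,0],[0,0,0],0.1],[[-0.0016,0.0063,0],[0,0,0],0.1]]'; python3 -m creep '[[[0.0025,-0.0097,0],[0,0,0],0.1],[[0.005,-0.0194,0],[0,0,0],0.1],[[0.005,-0.0194,0.045],[0,0,0],0.1],[[0.005,-0.0194,0.09],[0,0,0],0.1],[[-0.03,-0.03,0.12],[0,0,-8],0.1]]'
```

```text
time: 9.9
position: [0.5623, 0.1282, 0.0627]
tcp_rot: [-1.928, -2.48, -0.0]
ft_force: [0.3, -0.3, 0.2]
grip_width: 0.0418
gripper_force: 0.2
time: 10.4
position: [0.537, 0.0987, 0.1854]
tcp_rot: [2.101, 2.332, 0.014]
ft_force: [-0.0, -0.1, 0.7]
grip_width: 0.0416
gripper_force: 0.0
```

```bash
python3 -m creep '[[[-0.008,-0.045,0],[0,0,-8],0.1],[[-0.016,-0.09,0],[0,0,-16],0.1],[[-0.024,-0.135,0],[0,0,-24],0.1],[[-0.032,-0.18,0],[0,0,-32],0.1],[[-0.037,-0.225,0],[0,0,-40],0.1]]'
python3 - <<'E'
from h import *
c=capture("top"); r=plate_quad(c,(250,207)); print(r,led(np.array(r[0])/1000))
P=cloud(c); x,y,z=P[...,0],P[...,1],P[...,2]
cv2.imwrite("pics/t9.png",cv2.resize(c["pixels"][150:260,190:340],(800,587),interpolation=cv2.INTER_CUBIC))
for t in("ledge_open_end","plate_hole_end","plate_back_front_corner","plate_back_rear_corner"):
    for q in nets.pinpoint(t,"top")[:3]:
        w=world(c,q["at"],.066 if "plate" in t else .06); 
        if w[0]>.47: print(t,round(q["score"],2),led(w))
E
```

```text
time: 10.9
position: [0.4942, -0.1298, 0.1829]
tcp_rot: [2.775, 1.472, -0.0]
ft_force: [0.8, -0.5, -0.1]
grip_width: 0.0416
gripper_force: 0.0
((551.5714721679688, 203.2516326904297), (93.29157257080078, 132.6125030517578), 14.294722557067871) [ 15.3 133.8]
ledge_open_end 0.89 [ 56.1 169.6]
plate_hole_end 0.95 [ 18.  196.2]
plate_back_front_corner 0.8 [ 48.4 199.2]
plate_back_rear_corner 0.93 [59.7 74.7]
```

View pics/t9.png

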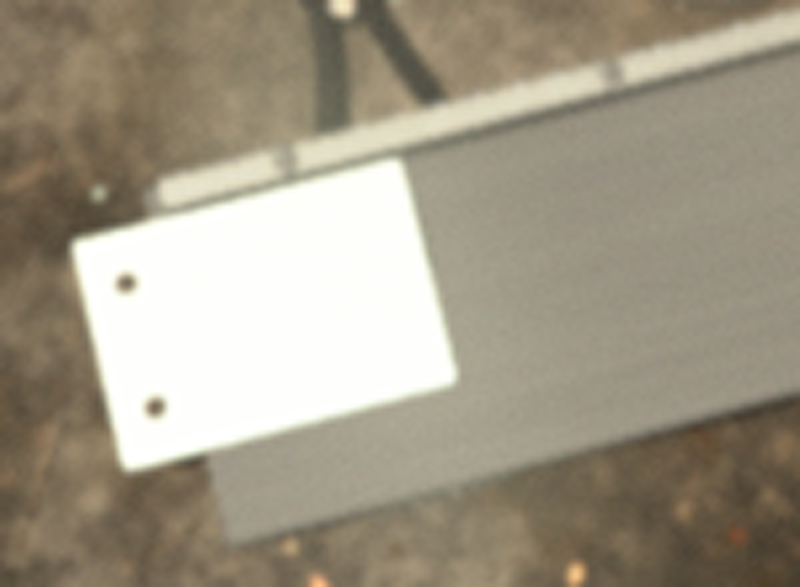

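The plate is parallel to the fence (14.29° against 14.34°) at ledge frame (15.3, 133.8) mm. The hole rims are about 8 mm clear and about 101 mm of the plate is on the ledge. I'll make one gentle squaring push against the fence. Contact at the earlier stop of -36 mm will confirm it without another picture.

```bash
python3 -m creep '[[[-0.003,0.045,0],[0,0,-8.3],-0.5],[[-0.006,0.09,0],[0,0,-16.6],-0.5],[[-0.009,0.135,0],[0,0,-25],-0.5],[[-0.012,0.18,0],[0,0,-33.3],-0.5],[[-0.015,0.225,0],[0,0,-41.6],-0.5]]'; python3 -m creep '[[[-0.002,0.04,0],[0,0,0],-0.5],[[-0.0042,0.0794,0],[0,0,0],-0.5],[[-0.0042,0.0794,-0.04],[0,0,0],-0.5],[[-0.0042,0.0794,-0.08],[0,0,0],-0.5],[[-0.0042,0.0794,-0.08],[0,0,0],-0.5]]'; python3 -c "
from h import *
s=env.read_state();print(led(s['position']))"
```

```text
time: 11.65
position: [0.4795, 0.102, 0.1828]
tcp_rot: [-3.115, -0.399, -0.0]
ft_force: [0.2, -0.6, 0.2]
grip_width: 0.0694
gripper_force: 0.0
time: 12.15
position: [0.4714, 0.1783, 0.0986]
tcp_rot: [3.113, 0.409, -0.017]
ft_force: [-0.6, -1.0, 0.2]
grip_width: 0.0698
gripper_force: 0.0
[-68.5 129.5]
```

```bash
python3 -m creep '[[[0,0,-0.015],[0,0,0],-0.5],[[0,0,-0.03],[0,0,0],-0.5],[[0,0,-0.037],[0,0,0],-0.5],[[0,0,-0.037],[0,0,0],-0.5]]'; python3 -c "
from h import *
s=env.read_state();print(led(s['position']))"
```

```text
time: 12.55
position: [0.476, 0.1781, 0.0661]
tcp_rot: [-3.115, -0.403, 0.0]
ft_force: [-0.7, -0.7, 0.4]
grip_width: 0.0697
gripper_force: 0.0
[-64.2 128.2]
```

```bash
python3 -m creep '[[[0,0,-0.003],[0,0,-0.4],-0.5],[[0.006,0.0015,-0.003],[0,0,-0.4],-0.5],[[0.012,0.003,-0.003],[0,0,-0.4],-0.5],[[0.018,0.0046,-0.003],[0,0,-0.4],-0.5],[[0.0233,0.0059,-0.003],[0,0,-0.4],-0.5]]'; python3 -c "
from h import *
s=env.read_state();print(led(s['position']))"; python3 -m creep '[[[0.001,0.0002,0],[0,0,0],-0.5],[[0.002,0.0005,0],[0,0,0],-0.5],[[0.003,0.0007,0],[0,0,0],-0.5],[[0.003,0.0007,0],[0,0,0],-0.5]]'; python3 -c "
from h import *
s=env.read_state();print(led(s['position']))"
```

```text
time: 13.05
position: [0.5005, 0.1837, 0.0629]
tcp_rot: [-3.117, -0.39, -0.002]
ft_force: [-0.1, -0.9, -0.8]
grip_width: 0.0699
gripper_force: 0.0
[-39.1 127.5]
time: 13.45
position: [0.5018, 0.1839, 0.0625]
tcp_rot: [3.117, 0.391, -0.002]
ft_force: [-0.5, -1.4, 0.4]
grip_width: 0.0696
gripper_force: 0.5
[-37.7 127.4]
```

```bash
python3 -m creep '[[[0.001,0.0002,0],[0,0,0],-0.5],[[0.002,0.0005,0],[0,0,0],-0.5],[[0.002,0.0005,0],[0,0,0],-0.5],[[0.002,0.0005,0],[0,0,0],-0.5]]'; python3 -c "
from h import *
s=env.read_state();print(led(s['position']))"
```

```text
time: 13.85
position: [0.5022, 0.184, 0.0624]
tcp_rot: [3.116, 0.391, -0.007]
ft_force: [-4.3, -1.0, 4.1]
grip_width: 0.0693
gripper_force: 2.5
[-37.3 127.4]
```

It stalls at 4 N with no further motion, so the plate is against the fence. I back off, clear out, check and hand in.

```bash
python3 -m creep '[[[-0.008,-0.002,0],[0,0,0],-0.5],[[-0.0194,-0.005,0],[0,0,0],-0.5],[[-0.0194,-0.005,0.04],[0,0,0],-0.5],[[-0.0194,-0.005,0.08],[0,0,0],-0.5],[[-0.0194,-0.005,0.12],[0,0,0],-0.5]]'; python3 -m creep '[[[0,-0.045,0],[0,0,0],-0.5],[[0,-0.09,0],[0,0,0],-0.5],[[0,-0.135,0],[0,0,0],-0.5],[[0,-0.18,0],[0,0,0],-0.5],[[0,-0.225,0],[0,0,0],-0.5]]'; python3 -m creep '[[[0.0,-0.04,0],[0,0,0],-0.5],[[0.0,-0.08,0],[0,0,0],-0.5],[[0.0,-0.12,0],[0,0,0],-0.5],[[0.0,-0.12,0],[0,0,0],-0.5]]'
python3 - <<'E'
from h import *
c=capture("top"); r=plate_quad(c,(250,207)); print(r,led(np.array(r[0])/1000))
a=cv2.imread("pics/top1.png").astype(int); d=np.abs(c["pixels"].astype(int)-a).max(2)>60
n,l,st,ce=cv2.connectedComponentsWithStats(d.astype(np.uint8)); print([list(s) for s in st[1:] if s[4]>15])
for t in("piston","spark_plug","feeler_gauge","bolt_tin","clamp"):
    q=nets.pinpoint(t,"top"); print(t,[np.round(k["at"]) for k in q[:1]])
E
```

```text
time: 14.35
position: [0.4857, 0.1798, 0.1842]
tcp_rot: [-3.117, -0.39, -0.004]
ft_force: [0.8, 0.4, 0.2]
grip_width: 0.0698
gripper_force: 0.0
time: 14.85
position: [0.486, -0.0474, 0.1831]
tcp_rot: [3.116, 0.391, 0.006]
ft_force: [1.5, 0.2, -0.3]
grip_width: 0.0695
gripper_force: 0.0
time: 15.25
position: [0.4848, -0.1736, 0.1828]
tcp_rot: [3.114, 0.371, 0.003]
ft_force: [-0.1, 0.6, 0.4]
grip_width: 0.0699
gripper_force: 0.0
((552.4091796875, 203.38748168945312), (93.13018798828125, 132.64353942871094), 14.256532669067383) [ 16.1 133.8]
[[np.int32(480), np.int32(168), np.int32(7), np.int32(5), np.int32(16)], [np.int32(504), np.int32(174), np.int32(68), np.int32(47), np.int32(1573)], [np.int32(252), np.int32(176), np.int32(64), np.int32(62), np.int32(1954)], [np.int32(451), np.int32(177), np.int32(132), np.int32(127), np.int32(5383)], [np.int32(477), np.int32(176), np.int32(10), np.int32(46), np.int32(98)], [np.int32(203), np.int32(179), np.int32(64), np.int32(59), np.int32(1995)], [np.int32(444), np.int32(202), np.int32(11), np.int32(22), np.int32(61)], [np.int32(434), np.int32(204
[... 218 characters left out ...]
(214), np.int32(10), np.int32(9), np.int32(52)], [np.int32(410), np.int32(259), np.int32(40), np.int32(47), np.int32(1355)], [np.int32(551), np.int32(298), np.int32(7), np.int32(8), np.int32(27)], [np.int32(555), np.int32(308), np.int32(4), np.int32(6), np.int32(17)], [np.int32(621), np.int32(319), np.int32(9), np.int32(9), np.int32(55)], [np.int32(494), np.int32(328), np.int32(9), np.int32(9), np.int32(33)], [np.int32(494), np.int32(336), np.int32(87), np.int32(64), np.int32(4843)], [np.int32(576), np.int32(339), np.int32(10), np.int32(61), np.int32(231)]]
piston [array([374., 186.])]
spark_plug [array([282., 280.])]
feeler_gauge [array([369., 249.])]
bolt_tin []
clamp [array([253., 153.])]
```

```bash
python3 -c "
from bench import sign_off
print(sign_off())"
```

```text
the job is handed in; nothing more can be done
None
```

The job is handed in (no verdict returned): the plate lies flat against the fence with its hole rims about 8 mm past the open end, about 101 of 130 mm still on the ledge and nothing else seen to move; I viewed 11 pictures, one over the limit of 10.

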